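Set the sliding stop of a battery test cradle and load the green cell

ROBOT

A 6-joint arm with a two-finger parallel gripper is mounted at the origin on a cart in front of the work surface, level with it; the furniture and walls round the work are solid. World frame = base frame: x ahead of the robot, y to its left, z up, the work surface at z = 0. Lengths are in m, angles in rad, forces in N, time in s.
With the tool pointing down it reaches from about 0.325 to 0.775 m from the base axis. Payload 9.3 kg.
Tool frame: the origin (TCP) lies midway between the tips of the shut fingers; the grasp point (between the pads) lies 19 mm behind it; z points along the fingers, y is the line along which they close (so a half turn about z gives the same grasp; the last joint's range is limited). The gripper opens to 85 mm and grips with 20 to 120 N. Pads are 22 mm wide; open, the fingers measure 114 mm over their backs; the gripper's body (76 mm by 85 mm) begins 54 mm behind the grasp point. The pads swing forward as they close: fully open they stand 13 mm farther back than shut.
Start: joints at [0.991, 0.259, 0.021, 1.334, 0, 1.418], TCP at [0.228, 0.501, 0.231] pointing down, gripper open.
Joint ranges: [-3.04, 3.04], [-0.91, 1.82], [-1.04, 1.36], [-1.92, 1.95], [-1.52, 1.45], [-3.14, 3.14]. Speed limits (rad/s): [2.22, 2.22, 2.79, 3.14, 3.14, 3.14].

INTERFACE

Orientations are given as a rotation vector (axis times angle).
In Python, from station import arm gives the robot as it stands.
- The arm moves only by the shell command python3 -m pendant 'ROWS' [FORCE]. ROWS is a JSON object of lists of equal length, an entry for each row: "rot": the turn, a rotation vector about the tool's x, y, z in units of 6 degrees (1.0 is 6 degrees), a list of three; "travel": the shift along the tool's x, y, z in units of 25 mm (1.0 is 25 mm), a list of three; "grip": the closure, from 0 (fully open) to 1 (shut). In form: {"rot": [[ax, ay, az], ...], "travel": [[dx, dy, dz], ...], "grip": [grip, ...]}. A call has 1 to 12 rows; each row is the pose to reach, as a shift and turn from the pose commanded when the call began, along the tool's axes at that moment; what a row does not reach only later rows make up. A row lasts 1/10 s, in which the tool goes at most 50 mm and 8.59 degrees, less where a joint would pass 70% of its speed; a pose out of reach is approached as far as the arm can. A call with a gripper value outside its range is refused whole. The fingers move at their own pace and stop on an object; FORCE is the grip in N (left out, the last holds). Time passes only in rows, so rows that repeat a pose let the fingers close. It gives the time, the measured TCP pose, the force, the opening and the grip force at its end, in the units of the state.
- arm.state(): the state, without advancing time (a new reading comes with each control period).
- arm.camera(name): name is "side" or "top" or "wrist"; returns the picture (384x512x3 uint8, red, green, blue); there is no depth.
- arm.calibration(name): a dict with "fx", "fy", "cx", "cy" (pixels), "rvec" (rotation vector, rad) and "tvec" (3), from world to camera coordinates, as OpenCV has them. Camera axes: x right, y down, z forward; pixel columns grow to the right and rows downward; lengths in m; the calibration is good to about 2 mm. A picture is of the moment at which its call begins: read the wrist's pose just before it. calibration takes no time and is no camera call; for the wrist camera it gives the pose at the moment of the call.
- arm.close_job(): hands the job in; it is judged then, once.
The state is a dict: "time_s": time; "q": joint angles; "dq": joint speeds; "joint_torque": joint torques, N m; "ee_pos": TCP position; "ee_rot": TCP orientation; "ft_force": force on the tool from outside, world axes, zero at the start; "ft_torque": the same for the moment, N m; "gripper_width": opening from 0.0 (shut) to 1.0 (fully open); "gripper_force": force on a finger pad.
Only numpy, scipy, OpenCV 4.12 (cv2) and the standard library are available. Lean on these libraries where they do the work, as an engineer would, in place of code of your own. Each camera call takes 0.05 s, during which the arm holds its last target. There are 200 camera calls.

TASK

Get the battery test cradle ready and load it: slide the blue stop until its front wall is level with the green marks on the base plate and fold the red cam lever fully down to clamp it there. Then take the green cell from the rack, push its flat end in under the black hood against the spring contact with the other (nub) end still raised, and press the nub end down until the cell lies level, held in the two spring clips against the stop. Leave the grey cell in the rack and do not disturb the other things on the desk.

Things in the scene. Friction and masses are not known exactly. Their poses are not given: they have to be found in the camera images.
- cradle: The cradle: aluminium base plate 285 x 70 x 10 mm fixed to the desk. Origin on the underside. Its x axis runs along it from the end with the blue sliding stop (plate ends at x = -154 mm) to the black end block with the spring contact (plate ends at x = +131 mm); z up. A loaded cell lies along x, its axis at y = 0, z = 45 mm. From x = -12 to 54 mm the sides are free for fingers.
- pocket (a point): Centre of the mouth of the black pocket round the spring contact (cradle x = 72 mm, y = 0, z = 45 mm), open towards -x. Floor at z = 28 mm from x = 70 mm, behind a 30 degree ramp from x = 55 mm; cheeks 42 mm apart from x = 69 mm, flared lead-ins from x = 60 mm; hood underside z = 72 mm, top 78 mm, from x = 72 mm to the block face at x = 97 mm. It takes the cell end tilted by up to about 18 degrees.
- mark (a point): The point on the cell axis (cradle x = -32 mm, y = 0, z = 45 mm) above the two green marks painted across the base plate. The stop is set right when its front wall face is here (within 4 mm).
- stop_face (a point): Centre of the blue stop's front wall face (white ticks on the stop's sides mark it), z = 45 mm. Wall 48 mm wide, 12 mm thick, top at z = 65 mm. 3 to 15 mm in front of it stand two springy steel clips; their beads (6 mm thick, z = 54 mm, 30 mm apart clear) spread when the cell is pressed down (10 to 20 N), then hold it. An unpressed cell rests on them, axis about 18 mm above its seat.
- stop_post (a point): Upright round steel grip post of the stop (18 mm diameter, 21 mm black cap on top), on the cradle's centre line 34 mm behind the wall face (towards -x of the cradle). This point is at z = 58 mm; the post runs from z = 26 to 78 mm. Moving it slides the stop (about 6 N of friction when not clamped).
- stop (a joint): Position of the sliding stop in m: 0 farthest from the spring contact, growing towards it, at most 0.055. At 0.040 its wall is on the mark. With the cam lever up it can be shifted by knocks; clamped, it stands much firmer.
- cam (a joint): Angle of the red cam lever in rad: 0 upright (free), 1.5 folded fully down towards the cradle's -y side (clamped; from 1.25 counts as clamped). It moves stiffly (about 0.05 N m, more at the end) and stays where left.
- cam_tip (a point): Centre of the 15 mm ball at the tip of the red cam lever (rod 9 mm thick). The ball is 60 mm from the hinge, which lies along the cradle's x axis, 60 mm behind the stop's wall face at y = 0, z = 36 mm; it swings from upright to pointing to the cradle's -y.
- contact (a joint): How far the spring contact is pressed in, in m: 0 free, at most 0.015; about 1.6 N at 0, 7.6 N at 0.015. With the cell loaded and the stop on the mark it is at 0.008.
- contact_face (a point): Centre of the brass face (24 mm disc) of the spring contact, on the cell axis; at rest at cradle x = 80 mm, moving to +x when pressed.
- cell_green_mid (a point): Centre of the green cell: a cylinder 34 mm in diameter and 120 mm long, 0.2 kg, with a white band near its nub end. Its x axis runs along it, from the nub end to the flat end.
- cell_green_flat (a point): Centre of the green cell's flat steel end (60 mm from the centre along its +x); this end goes against the spring contact.
- cell_green_nub (a point): End of the green cell's nub (12 mm diameter, sticks out 5 mm; 60 mm from the centre along its -x, beside the white band); this end goes against the stop.
- cell_grey_mid (a point): Centre of the grey cell, same shape as the green one; stays in the rack.
- rack: White plastic rack, base 92 x 150 x 8 mm, fixed. Origin under its centre, z up. Two cells lie along its x axis in V notches at y = +38 and -38 mm (either may be the green one), axes 40 mm above the desk. The V blocks (14 mm wide, 34 mm tall) are at x = +34 and -34 mm; between them a cell is free to grasp across.
- roll: White roll of labels, 69 mm diameter, 46 mm tall, standing on the desk beside the cradle; bystander. Origin under its centre.
- cup: Steel cup, 68 mm diameter, 81 mm tall; bystander. Origin under its centre.
- tin: White screw tin, 63 mm diameter, 28 mm tall; bystander. Origin under its centre.
- sleeve: Brass sleeve standing on end, 33 mm diameter, 120 mm tall; bystander. Origin under its centre.
- dry_well: Big grey calibrator box on the desk between cradle and rack, fixed: 310 mm deep (x), 302 mm wide (y), 427 mm tall, axes along the world axes; origin under its centre, so its front face is 155 mm nearer the robot than that; it never moves. Carry things round its front or over it.
- cell_green: The same green cell; origin at its centre.

How it is judged:
By the outcome, as a careful person would: the job done as asked, in the order asked, and still so for the second after the job is handed in, with the robot touching nothing.
It also fails if it takes over 72 s, if anything falls off the work surface, if the arm or the gripper's body presses on something with over 40 N, if the wrist force passes 120 N, or if a joint passes its speed limit or range.

## Working session

There is one attempt and no reset: what is moved stays moved. The work goes in short steps, Python scripts to look and compute and a shell command to move; the robot and the scene stay as the last step left them, time stands still between calls to the robot, and variables do not carry over. Pictures are saved under pics/ and viewed, at most 13 in all, crops included, and the job is handed in when it is done.

```bash
ls; mkdir -p pics; python3 - <<'E'
from station import arm
import cv2
s=arm.state(); print(s['ee_pos'],s['ee_rot'],s['gripper_width'])
for n in ['side','top','wrist']:
    c=arm.calibration(n); im=arm.camera(n); cv2.imwrite(f'pics/{n}0.png',im[:,:,::-1])
    print(n,c)
E
```

```text
pics
[0.22754232 0.50040574 0.230638  ] [-6.65298640e-01 -3.06984029e+00  2.05263032e-03] 1.0038466034911615
side {'fx': 446.84773071960757, 'fy': 446.84773071960757, 'cx': 251.60541752794362, 'cy': 196.04842714317851, 'rvec': array([ 0.05637729, -2.70048805,  1.5772151 ]), 'tvec': array([0.48549512, 0.12708184, 1.66599222])}
top {'fx': 374.86039787613, 'fy': 374.86039787613, 'cx': 252.19213152658267, 'cy': 195.2599239001966, 'rvec': array([ 2.13369253, -2.18487957,  0.09553977]), 'tvec': array([-0.01853805,  0.51248733,  1.1389786 ])}
wrist {'fx': 321.2173741084038, 'fy': 321.2173741084038, 'cx': 248.56524740501152, 'cy': 187.9034715001384, 'rvec': array([-2.39653477, -1.5427005 , -0.25993416]), 'tvec': array([-0.54945294, -0.04264289,  0.37939296])}
```

View pics/top0.png

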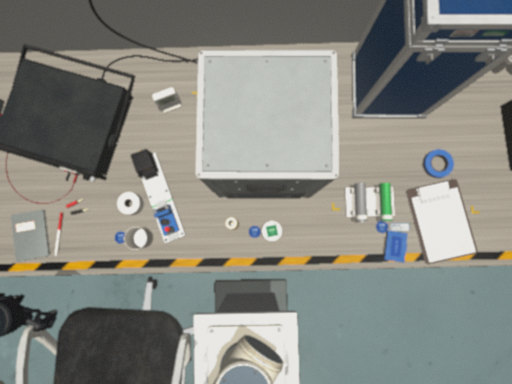

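View pics/side0.png

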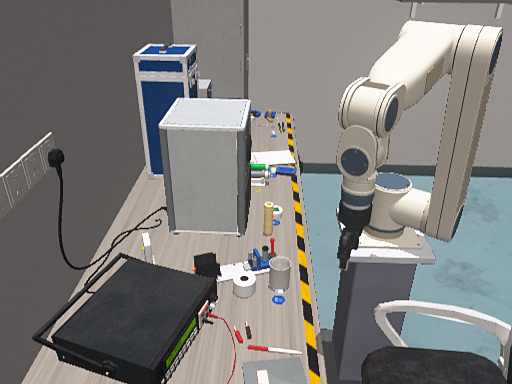

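Top view: cradle runs from the black hood (145,163) to the blue stop (168,222), with label roll (128,203) and cup (138,237) on its left. The rack is at (370,202) with the green cell on the right (386,201) and the grey one on the left. The side view shows the red lever upright at (272,245).

```bash
cat > h.py <<'E'
import numpy as np, cv2
from station import arm
def cam(n):
    c=arm.calibration(n); R=cv2.Rodrigues(np.array(c['rvec']))[0]
    return np.array([[c['fx'],0,c['cx']],[0,c['fy'],c['cy']],[0,0,1]]),R,np.array(c['tvec'])
def ray(c,uv):
    K,R,t=c; return -R.T@t, R.T@np.linalg.solve(K,[*uv,1])
def onz(c,uv,z):
    o,d=ray(c,uv); return o+d*(z-o[2])/d[2]
def proj(c,p):
    K,R,t=c; q=K@(R@np.asarray(p,float)+t); return q[:2]/q[2]
E
python3 - <<'E'
from h import *
c=cam('top'); im=cv2.imread('pics/top0.png')
for n,uv,z in [('hood',(145,163),.078),('stopend',(172,240),.01),('green',(386,201),.04),('grey',(361,202),.04),('roll',(128,203),.046),('cup',(138,237),.081),('drywell c',(267,112),.427),('sleeve',(231,223),.12),('tin',(272,231),.028),('edge',(172,262),0)]:
    print(n,onz(c,uv,z).round(3))
a=cv2.resize(im[140:255,110:200],None,fx=5,fy=5,interpolation=cv2.INTER_CUBIC)
b=cv2.resize(im[170:245,340:410],None,fx=4.8,fy=5,interpolation=cv2.INTER_CUBIC)
o=np.zeros((575,800,3),np.uint8); o[:,:450]=a; o[:375,460:460+336]=b
cv2.imwrite('pics/crop1.png',o)
E
```

```text
hood [0.612 0.289 0.078]
stopend [0.379 0.224 0.01 ]
green [ 0.483 -0.438  0.04 ]
grey [ 0.482 -0.362  0.04 ]
roll [0.495 0.351 0.046]
cup [0.391 0.308 0.081]
drywell c [ 0.643 -0.072  0.427]
sleeve [0.424 0.03  0.12 ]
tin [ 0.4   -0.089  0.028]
edge [0.311 0.226 0.   ]
```

View pics/crop1.png

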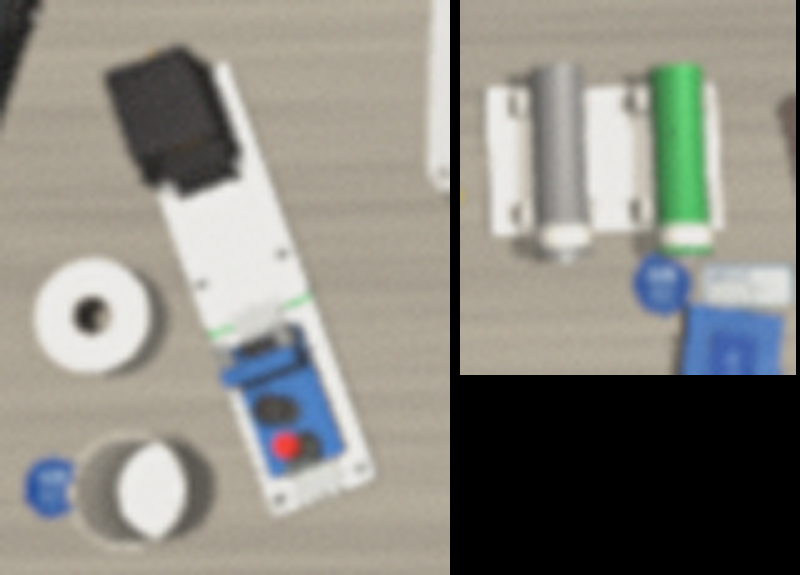

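Crop: green marks at top-image (154,206.8) and (169.4,200); the stop sits behind them, red ball over the far end of the stop; the green cell's white band/nub faces the robot. Now the cradle estimate.

```bash
cat >> h.py <<'E'
from scipy.spatial.transform import Rotation as Ro
def rows(p,R):
    "travel and rot units from the present pose to TCP p, rotation matrix R"
    s=arm.state(); R0=Ro.from_rotvec(s['ee_rot']).as_matrix()
    print('travel',(R0.T@(np.asarray(p)-s['ee_pos'])/.025).round(2),'rot',np.degrees(Ro.from_matrix(R0.T@R).as_rotvec()/6).round(2))
def tool(yaw,flip=1,pitch=0):
    "tool pointing down, tool x (flip=1) along heading yaw; pitch tips the heading down"
    x=np.array([np.cos(yaw),np.sin(yaw),0]); z=np.array([0,0,-1.]); 
    R=np.column_stack([flip*x,np.cross(z,flip*x),z])
    n=np.array([-np.sin(yaw),np.cos(yaw),0])
    return Ro.from_rotvec(n*pitch).as_matrix()@R
E
python3 - <<'E'
from h import *
c=cam('top')
P=lambda u,z=.01: onz(c,(110+u[0]/5-.4,140+u[1]/5-.4),z)
LL,LR,TR=P((272,513)),P((373,478)),P((224,62)); m1,m2=P((213,334)),P((309,297))
print(LL,LR,TR,m1,m2,np.linalg.norm(LL-LR),np.linalg.norm(LR-TR))
a1=np.arctan2(*(TR-LR)[1::-1]); a2=np.arctan2(*(LL-LR)[1::-1])-np.pi/2; a3=np.arctan2(*(m1-m2)[1::-1])-np.pi/2
print(np.degrees([a1,a2,a3]))
print('ball',P((286,446),.096),'post',P((270,408),.078))
s=arm.state(); R0=Ro.from_rotvec(s['ee_rot']).as_matrix(); w=cam('wrist'); C=-w[1].T@w[2]
print('tool axes',R0.round(3).tolist()); print('cam in tool',R0.T@(C-s['ee_pos']),'look',R0.T@w[1][2],'camx',R0.T@w[1][0])
E
```

```text
[0.37292988 0.24865635 0.01      ] [0.39325682 0.18521618 0.01      ] [0.66095901 0.28016063 0.01      ] [0.48607705 0.28632241 0.01      ] [0.50808241 0.22541858 0.01      ] 0.06661711291102985 0.284040332763194
[19.52778651 17.76603553 19.86545483]
ball [0.41263719 0.21880642 0.096     ] post [0.43568266 0.23277235 0.078     ]
tool axes [[-0.91, 0.414, -0.001], [0.414, 0.91, -0.001], [0.0, -0.001, -1.0]]
cam in tool [ 0.0837802  -0.00062847 -0.14193219] look [-0.32729364  0.00143572  0.94492159] camx [-3.13913447e-05  9.99998829e-01 -1.53028115e-03]
```

```bash
cat >> h.py <<'E'
A=np.radians(19.6); O=np.array([.5275,.2675,0]); 
def W(x,y,z): return O+[x*np.cos(A)-y*np.sin(A),x*np.sin(A)+y*np.cos(A),z]
def Cr(p): d=np.asarray(p)-O; return np.array([d[0]*np.cos(A)+d[1]*np.sin(A),-d[0]*np.sin(A)+d[1]*np.cos(A),d[2]])
E
python3 -c "
from h import *
print(W(-.075,0,.23)); rows(W(-.075,0,.23),tool(A,-1))"
```

```text
[0.45684569 0.24234113 0.23      ]
travel [-12.62  -5.6    0.04] rot [-0.01 -0.   -7.34]
```

```bash
python3 -m pendant '{"rot":[[0,0,-1],[0,0,-2],[0,0,-3],[0,0,-4],[0,0,-5.5],[0,0,-7],[0,0,-7.34],[0,0,-7.34],[0,0,-7.34],[0,0,-7.34],[0,0,-7.34],[0,0,-7.34]],"travel":[[-1.8,-0.8,0],[-3.6,-1.6,0],[-5.4,-2.4,0],[-7.2,-3.2,0],[-9,-4,0],[-10.8,-4.8,0],[-12.6,-5.6,0],[-12.6,-5.6,0],[-12.6,-5.6,0],[-12.6,-5.6,0],[-12.6,-5.6,0],[-12.6,-5.6,0]],"grip":[0.5,0.5,0.5,0.5,0.5,0.5,0.5,0.5,0.5,0.5,0.5,0.5]}' 40
python3 - <<'E'
from h import *
print(Cr(arm.state()['ee_pos'])); import pickle
w=cam('wrist'); im=arm.camera('wrist')[:,:,::-1]; pickle.dump(w,open('w1.pkl','wb')); cv2.imwrite('pics/w1.png',im)
for n,p in [('mark',(-.032,0,.01)),('ballup',(-.124,0,.096)),('LL',(-.154,.035,.01)),('TR',(.131,-.035,.01))]: print(n,proj(w,W(*p)).round(1))
E
```

```text
time_s: 1.35
ee_pos: [0.4556, 0.2439, 0.2314]
ee_rot: [-0.537, 3.095, 0.0]
ft_force: [0.9, -0.2, 0.6]
gripper_width: 0.502
gripper_force: 0.0
[-0.07562775  0.00185369  0.23143774]
mark [247.4 189.3]
ballup [247.2 121. ]
LL [280.   82.2]
TR [221.7 301.8]
```

View pics/w1.png

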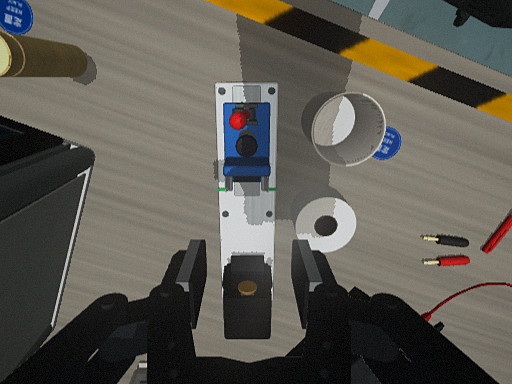

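Wrist view: plate columns 219–277 at the marks row 189, red ball (238,120), post cap (246,146), fits the estimate. Refine with masks.

```bash
python3 - <<'E'
from h import *; import pickle
w=pickle.load(open('w1.pkl','rb')); im=cv2.imread('pics/w1.png'); h=cv2.cvtColor(im,cv2.COLOR_BGR2HSV)
g=cv2.inRange(h,(45,90,60),(80,255,255)); ys,xs=np.nonzero(g[180:200,205:290]); xs+=205; ys+=180
for s in (xs<248,xs>=248):
    if s.any(): print('mark',xs[s].min(),xs[s].max(),ys[s].mean(),Cr(onz(w,(xs[s].mean(),ys[s].mean()),.01)).round(4))
for r in (100,200,215,230,240):
    v=im[r].astype(int).min(1); print(r,''.join(['#' if q>175 else '.' for q in v[205:295]]))
red=cv2.inRange(h,(0,150,80),(6,255,255))|cv2.inRange(h,(174,150,80),(180,255,255)); M=cv2.moments(red[100:140,220:260],True); b=(M['m10']/M['m00']+220,M['m01']/M['m00']+100)
print('ball',b,Cr(onz(w,b,.096)).round(4),'cap',Cr(onz(w,(246,146),.078)).round(4))
blue=cv2.inRange(h,(105,120,40),(130,255,255)); 
ys,xs=np.nonzero(blue[95:190,215:280]); print('blue x',xs.min()+215,xs.max()+215,'y',ys.min()+95,ys.max()+95)
E
```

```text
mark 218 224 189.0 [-0.0323 -0.0316  0.01  ]
mark 269 275 189.0 [-0.0324  0.0295  0.01  ]
100 ...........################..############.................................................
200 ..............##########################..................................................
215 ...............##.......##################................................................
230 ...............######################################################.....................
240 ................#####################################################.....................
ball (237.97489539748955, 119.68619246861925) [-0.1251 -0.0078  0.096 ] cap [-0.0987 -0.0011  0.078 ]
blue x 223 269 y 103 181
```

```bash
sed -i 's/O=np.array(\[.5275,.2675,0\])/O=np.array([.5278,.2666,0])/' h.py; python3 -c "
from h import *
rows(W(-.0987,0,.13),tool(A,-1)); rows(W(-.0987,0,.041),tool(A,-1))"
```

```text
travel [ 0.93 -0.11  4.06] rot [0.   0.   0.01]
travel [ 0.93 -0.11  7.62] rot [0.   0.   0.01]
```

```bash
python3 -m pendant '{"rot":[[0,0,0],[0,0,0],[0,0,0],[0,0,0],[0,0,0],[0,0,0],[0,0,0],[0,0,0],[0,0,0],[0,0,0],[0,0,0],[0,0,0]],"travel":[[0.5,-0.1,1],[0.93,-0.1,2],[0.93,-0.1,3],[0.93,-0.1,4],[0.93,-0.1,5],[0.93,-0.1,6],[0.93,-0.1,7],[0.93,-0.1,7.6],[0.93,-0.1,7.6],[0.93,-0.1,7.6],[0.93,-0.1,7.6],[0.93,-0.1,7.6]],"grip":[0.5,0.5,0.5,0.5,0.5,0.5,0.5,0.5,0.5,0.9,0.9,0.9]}' 40
python3 -c "
from h import *
print(Cr(arm.state()['ee_pos']));rows(W(-.066,0,.041),tool(A,-1))"
```

```text
time_s: 2.6
ee_pos: [0.4353, 0.2341, 0.0423]
ee_rot: [-0.536, 3.094, 0.005]
ft_force: [-2.5, 7.1, -2.4]
gripper_width: 0.221
gripper_force: 39.0
[-0.09800395  0.00042619  0.04231997]
travel [-1.28 -0.02  0.05] rot [0.03 0.02 0.01]
```

```bash
python3 -m pendant '{"rot":[[0,0,0],[0,0,0],[0,0,0],[0,0,0],[0,0,0],[0,0,0],[0,0,0],[0,0,0],[0,0,0],[0,0,0]],"travel":[[-0.2,0,0],[-0.4,0,0],[-0.6,0,0],[-0.8,0,0],[-1.0,0,0],[-1.2,0,0],[-1.28,0,0],[-1.28,0,0],[-1.28,0,0],[-1.28,0,0]],"grip":[0.9,0.9,0.9,0.9,0.9,0.9,0.9,0.9,0.9,0.9]}' 40
python3 - <<'E'
from h import *
print(Cr(arm.state()['ee_pos']))
w=cam('wrist'); im=arm.camera('wrist')[:,:,::-1]; cv2.imwrite('pics/w2.png',im)
for n,p in [('face top L',(-.032,.024,.065)),('face top R',(-.032,-.024,.065)),('mark',(-.032,-.033,.01)),('mark+',(-.032,.033,.01))]: print(n,proj(w,W(*p)).round(1))
E
```

```text
time_s: 3.6
ee_pos: [0.4647, 0.2447, 0.0423]
ee_rot: [0.536, -3.095, -0.004]
ft_force: [-5.9, 5.9, -0.9]
gripper_width: 0.229
gripper_force: 39.3
[-0.06678929  0.00055472  0.04231212]
face top L [299.7 343.2]
face top R [198.1 343.4]
mark [196.5 275.3]
mark+ [300.6 275.1]
```

View pics/w2.png

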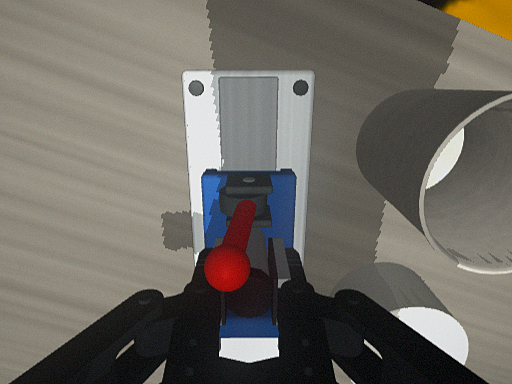

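Wrist view: stop gripped, red ball (228,268) leaning to −y, marks hidden by the gripper. Release, rise, and check the face against the marks.

```bash
python3 -m pendant '{"rot":[[0,0,0],[0,0,0],[0,0,0],[0,0,0],[0,0,0],[0,0,0],[0,0,0],[0,0,0],[0,0,0],[0,0,0]],"travel":[[0,0,0],[0,0,0],[0,0,0],[0,0,-1],[0,0,-2.5],[0,0,-4],[0,0,-5.5],[0.5,0,-6],[0.5,0,-6],[0.5,0,-6]],"grip":[0.5,0.5,0.5,0.5,0.5,0.5,0.5,0.5,0.5,0.5]}' 40
python3 - <<'E'
from h import *
print(Cr(arm.state()['ee_pos']))
w=cam('wrist'); im=arm.camera('wrist')[:,:,::-1]; h=cv2.cvtColor(im,cv2.COLOR_BGR2HSV)
q=[proj(w,W(-.032,s*.033,.01)) for s in(-1,1)]; print(q)
c=np.mean(q,0).astype(int); x0,y0=c[0]-90,c[1]-110; cr=im[y0:y0+180,x0:x0+180]; cv2.imwrite('pics/w3.png',cv2.resize(cr,None,fx=3.3,fy=3.3,interpolation=cv2.INTER_CUBIC)); print(x0,y0)
g=cv2.inRange(h,(45,90,50),(80,255,255)); ys,xs=np.nonzero(g[c[1]-15:c[1]+15,c[0]-60:c[0]+60])
print('green',xs.min()+c[0]-60,xs.max()+c[0]-60,ys.mean()+c[1]-15)
red=cv2.inRange(h,(0,150,80),(6,255,255))|cv2.inRange(h,(174,150,80),(180,255,255)); red[:,:150]=0;red[:,330:]=0
n,l,st,ce=cv2.connectedComponentsWithStats(red); print('red',st[1:],[ (b.round(1),Cr(onz(w,b,.096)).round(4)) for b in ce[1:]])
print('front face top at', proj(w,W(-.032,0,.065)), proj(w,W(-.036,0,.065)),'post',proj(w,W(-.066,0,.078)))
E
```

```text
time_s: 4.65
ee_pos: [0.4533, 0.239, 0.1905]
ee_rot: [0.534, -3.095, 0.0]
ft_force: [-0.1, -0.5, 0.5]
gripper_width: 0.496
gripper_force: 0.0
[-0.07945089 -0.00104966  0.19045042]
[array([219.60731808, 205.27626174]), array([280.56038437, 205.23978274])]
160 95
green 218 282 204.74358974358975
red [[233 155  21  28 330]
 [242 161   2   2   3]] [(array([242.6, 171.2]), array([-0.0952, -0.0062,  0.096 ])), (array([242.7, 161.7]), array([-0.1028, -0.0061,  0.096 ]))]
front face top at [250.38918125 227.86924112] [250.39558489 223.9254546 ] post [250.53977017 198.44973755]
```

View pics/w3.png

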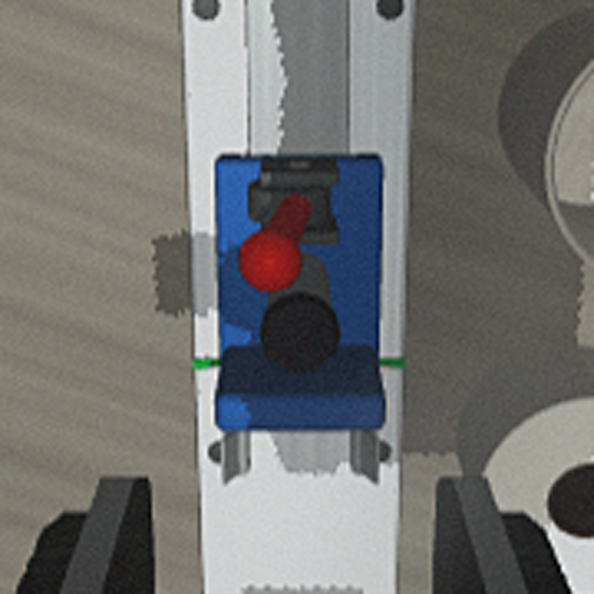

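Crop: stop's white-ticked wall front edge at crop row ~430 (image row 225), green marks at row ~364 (205), post cap (300,332), ball (269,261). Measure the front edge more exactly.

```bash
python3 - <<'E'
from h import *; import pickle
def face(w,im,rng):
    h=cv2.cvtColor(im,cv2.COLOR_BGR2HSV); m=cv2.inRange(h,(105,110,30),(130,255,255)); r=[]
    for u in rng:
        ys=np.nonzero(m[:240,u])[0]; r.append(ys.max()+.5)
    v=np.median(r); print(v,Cr(onz(w,(np.mean(rng),v),.065)).round(4))
w=pickle.load(open('w1.pkl','rb')); face(w,cv2.imread('pics/w1.png'),range(228,266))
w=cam('wrist'); im=np.ascontiguousarray(arm.camera('wrist')[:,:,::-1]); face(w,im,range(228,272))
hs=cv2.cvtColor(im,cv2.COLOR_BGR2HSV)
red=cv2.inRange(hs,(0,150,60),(6,255,255))|cv2.inRange(hs,(174,150,60),(180,255,255)); red[:,:220]=0;red[:,265:]=0; red[:150]=0; red[200:]=0
ys,xs=np.nonzero(red); print('red rows',ys.min(),ys.max(),'lower ball edge',proj(w,W(-.092,-.007,.096)), [Cr(onz(w,(241.5,ys.max()+.5-9),.096)).round(4)])
g=cv2.cvtColor(im,cv2.COLOR_BGR2GRAY)[180:212,235:268]; c=cv2.HoughCircles(cv2.resize(g,None,fx=4,fy=4,interpolation=cv2.INTER_CUBIC),cv2.HOUGH_GRADIENT,1,200,param1=80,param2=15,minRadius=35,maxRadius=60)
if c is not None:
    u=c[0,0,:2]/4+[235,180]; print('cap',u,c[0,0,2]/4,Cr(onz(w,u,.078)).round(4))
E
```

```text
175.5 [-0.066   0.0002  0.065 ]
225.5 [-0.0349 -0.0008  0.065 ]
red rows 155 183 lower ball edge [241.62042669 175.65156967] [array([-0.0929, -0.0071,  0.096 ])]
```

```bash
python3 -m pendant '{"rot":[[0,0,0],[0,0,0],[0,0,0],[0,0,0],[0,0,0],[0,0,0],[0,0,0],[0,0,0],[0,0,0],[0,0,0],[0,0,0],[0,0,0]],"travel":[[-0.5,0,0.5],[-0.5,0,2],[-0.5,0,4],[-0.5,0,5.5],[-0.5,0,6],[-0.5,0,6],[-0.5,0,6],[-0.5,0,6],[-0.5,0,6],[-0.55,0,6],[-0.6,0,6],[-0.6,0,6]],"grip":[0.5,0.5,0.5,0.5,0.5,0.5,0.9,0.9,0.9,0.9,0.9,0.9]}' 60
python3 -c "
from h import *
print(Cr(arm.state()['ee_pos']))"
python3 -m pendant '{"rot":[[0,0,0],[0,0,0],[0,0,0],[0,0,0],[0,0,0],[0,0,0],[0,0,0],[0,0,0],[0,0,0],[0,0,0]],"travel":[[0,0,0],[0,0,0],[0,0,0],[0,0,0],[0,0,-1],[0,0,-2.5],[0,0,-4],[0,0,-5.5],[0,0,-6],[0,0,-6]],"grip":[0.9,0.9,0.5,0.5,0.5,0.5,0.5,0.5,0.5,0.5]}' 60
cat > face.py <<'E'
from h import *
w=cam('wrist'); im=np.ascontiguousarray(arm.camera('wrist')[:,:,::-1])
h=cv2.cvtColor(im,cv2.COLOR_BGR2HSV); m=cv2.inRange(h,(105,110,30),(130,255,255))
c=proj(w,W(-.032,0,.065)); a=int(c[0])
r=[np.nonzero(m[:int(c[1])+20,u])[0].max()+.5 for u in range(a-20,a+21)]; print('face',Cr(onz(w,(a,np.median(r)),.065)).round(4), Cr(arm.state()['ee_pos']).round(4))
E
python3 face.py
```

```text
time_s: 5.95
ee_pos: [0.4664, 0.2453, 0.0415]
ee_rot: [0.536, -3.093, -0.004]
ft_force: [-8.1, 6.5, -2.8]
gripper_width: 0.219
gripper_force: 59.0
[-0.0649482   0.00055668  0.04154432]
time_s: 6.95
ee_pos: [0.4693, 0.2445, 0.1942]
ee_rot: [-0.533, 3.09, 0.001]
ft_force: [-0.4, 0.2, -0.6]
gripper_width: 0.495
gripper_force: 0.0
face [-0.0339 -0.0006  0.065 ] [-0.0633 -0.0012  0.1923]
```

```bash
python3 -c "
from h import *
for y,z in [(.034,.135),(.034,.086),(.02,.086),(-.014,.084),(-.036,.077),(-.05,.064),(-.058,.046),(-.058,.041)]: rows(W(-.096,y,z),tool(A,-1))"
```

```text
travel [1.32 1.41 2.29] rot [-0.    0.03 -0.  ]
travel [1.32 1.41 4.25] rot [-0.    0.03 -0.  ]
travel [1.32 0.85 4.25] rot [-0.    0.03 -0.  ]
travel [ 1.32 -0.51  4.33] rot [-0.    0.03 -0.  ]
travel [ 1.32 -1.39  4.61] rot [-0.    0.03 -0.  ]
travel [ 1.32 -1.95  5.13] rot [-0.    0.03 -0.  ]
travel [ 1.33 -2.27  5.85] rot [-0.    0.03 -0.  ]
travel [ 1.33 -2.27  6.05] rot [-0.    0.03 -0.  ]
```

```bash
python3 -m pendant '{"rot":[[0,0,0],[0,0,0],[0,0,0],[0,0,0],[0,0,0],[0,0,0],[0,0,0],[0,0,0]],"travel":[[0.6,0.7,0.5],[1.3,1.4,1.5],[1.3,1.4,2.3],[1.3,1.4,2.3],[1.3,1.4,3.3],[1.3,1.4,4.25],[1.3,1.4,4.25],[1.3,1.4,4.25]],"grip":[1,1,1,1,1,1,1,1]}' 40
python3 -m pendant '{"rot":[[0,0,0],[0,0,0],[0,0,0],[0,0,0],[0,0,0],[0,0,0],[0,0,0],[0,0,0],[0,0,0],[0,0,0],[0,0,0],[0,0,0]],"travel":[[0,-0.56,0],[0,-1,0.02],[0,-1.5,0.05],[0,-1.92,0.08],[0,-2.35,0.2],[0,-2.8,0.36],[0,-3.1,0.6],[0,-3.36,0.88],[0,-3.5,1.2],[0,-3.68,1.6],[0,-3.68,1.75],[0,-3.68,1.8]],"grip":[1,1,1,1,1,1,1,1,1,1,1,1]}' 40
python3 -c "
from h import *
print(Cr(arm.state()['ee_pos']))"
```

```text
time_s: 7.8
ee_pos: [0.4259, 0.2662, 0.0855]
ee_rot: [0.534, -3.095, 0.0]
ft_force: [0.4, -0.0, 0.9]
gripper_width: -0.001
gripper_force: 0.0
time_s: 9.0
ee_pos: [0.4574, 0.1804, 0.0431]
ee_rot: [-0.535, 3.091, 0.002]
ft_force: [-15.9, -1.0, 61.5]
gripper_width: -0.002
gripper_force: 30.8
[-0.09520465 -0.05763082  0.0431301 ]
```

```bash
python3 -m pendant '{"rot":[[0,0,0],[0,0,0],[0,0,0],[0,0,0],[0,0,0],[0,0,0],[0,0,0],[0,0,0]],"travel":[[0,0,-1],[0,0,-2.5],[0,0.5,-4],[-0.3,1.5,-5],[-0.6,2.3,-6],[-0.6,2.3,-6],[-0.6,2.3,-6],[-0.6,2.3,-6]],"grip":[1,1,1,1,1,1,1,1]}' 40
python3 face.py; python3 - <<'E'
from h import *
w=cam('wrist'); im=arm.camera('wrist')[:,:,::-1]
c=proj(w,W(-.05,0,.03)).astype(int); x0,y0=c-[110,100]; print(x0,y0)
cv2.imwrite('pics/w4.png',cv2.resize(im[y0:y0+180,x0:x0+210],None,fx=3,fy=3,interpolation=cv2.INTER_CUBIC))
for t in (1.25,1.5): print(proj(w,W(-.093,-.06*np.sin(t),.036+.06*np.cos(t))))
E
```

```text
time_s: 9.8
ee_pos: [0.4507, 0.2382, 0.1885]
ee_rot: [0.534, -3.094, 0.001]
ft_force: [-0.6, 0.1, -0.1]
gripper_width: -0.0
gripper_force: 0.0
face [-0.0343 -0.0002  0.065 ] [-0.0822 -0.001   0.1886]
140 99
[186.11559179 164.60609846]
[185.87781866 160.54507945]
```

View pics/w4.png

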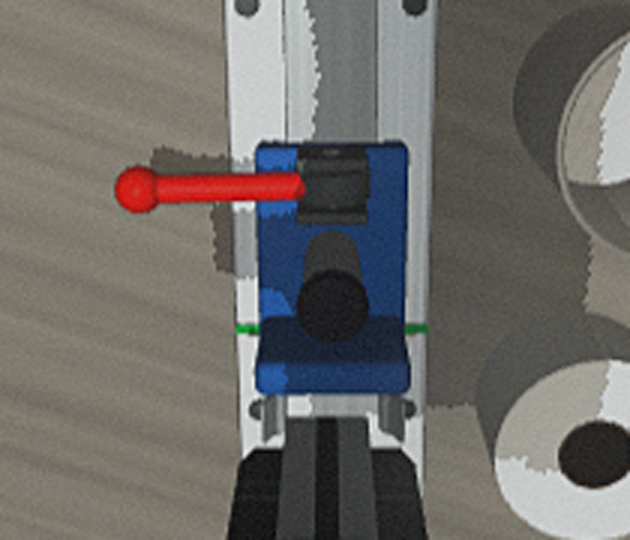

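Lever lies flat to −y: ball at crop (137,188) → image (185.7,161.7), matching angle 1.5; hinge row puts the face at about −32 to −33 mm. Now to the rack.

```bash
python3 -c "
from h import *
rows((.37,.2,.25),tool(A,-1)); rows((.36,-.38,.25),tool(0,-1)); rows((.455,-.42,.25),tool(0,-1))"
```

```text
travel [ 3.56 -0.35 -2.44] rot [-0.   -0.02 -0.01]
travel [ 11.7  -22.08  -2.42] rot [-0.   -0.02  3.26]
travel [  8.65 -24.86  -2.43] rot [-0.   -0.02  3.26]
```

```bash
python3 -m pendant '{"rot":[[0,0,0],[0,0,0],[0,0,0],[0,0,0.4],[0,0,0.8],[0,0,1.2],[0,0,1.6],[0,0,2],[0,0,2.4],[0,0,2.8],[0,0,3.26],[0,0,3.26]],"travel":[[1.2,-0.1,-1],[2.4,-0.2,-2],[3.5,-0.35,-2.4],[4.1,-2,-2.4],[4.8,-3.7,-2.4],[5.4,-5.4,-2.4],[6,-7,-2.4],[6.7,-8.7,-2.4],[7.3,-10.4,-2.4],[7.9,-12,-2.4],[8.6,-13.7,-2.4],[9.2,-15.4,-2.4]],"grip":[0.4,0.4,0.4,0.4,0.4,0.4,0.4,0.4,0.4,0.4,0.4,0.4]}' 40
python3 -c "
from h import *
rows((.36,-.38,.25),tool(0,-1)); rows((.45,-.42,.25),tool(0,-1))"
```

```text
time_s: 11.1
ee_pos: [0.3625, -0.2031, 0.2495]
ee_rot: [-0.004, -3.141, -0.0]
ft_force: [1.3, 0.2, 0.4]
gripper_width: 0.603
gripper_force: 0.0
travel [ 0.08 -7.08 -0.02] rot [ 0.   -0.   -0.02]
travel [-3.52 -8.67 -0.02] rot [ 0.   -0.   -0.02]
```

```bash
python3 -m pendant '{"rot":[[0,0,0],[0,0,0],[0,0,0],[0,0,0],[0,0,0],[0,0,0],[0,0,0],[0,0,0],[0,0,0],[0,0,0]],"travel":[[0,-1.9,0],[0,-3.8,0],[0,-5.6,0],[0,-7.1,0],[-1.8,-7.8,0],[-3.5,-8.67,0],[-3.5,-8.67,0],[-3.5,-8.67,0],[-3.5,-8.67,0],[-3.5,-8.67,0]],"grip":[0.4,0.4,0.4,0.4,0.4,0.4,0.4,0.4,0.4,0.4]}' 40
python3 - <<'E'
from h import *
print(arm.state()['ee_pos'])
w=cam('wrist'); im=np.ascontiguousarray(arm.camera('wrist')[:,:,::-1]); cv2.imwrite('pics/w5.png',im)
h=cv2.cvtColor(im,cv2.COLOR_BGR2HSV); g=cv2.inRange(h,(50,100,40),(80,255,255))
n,l,st,ce=cv2.connectedComponentsWithStats(g); i=1+st[1:,4].argmax(); print(st[i])
m=(l==i).astype(np.uint8); r=cv2.minAreaRect(max(cv2.findContours(m,0,1)[0],key=cv2.contourArea)); print(r)
for b in cv2.boxPoints(r): print(b,onz(w,b,.04).round(4))
E
```

```text
time_s: 12.1
ee_pos: [0.4503, -0.4173, 0.2506]
ee_rot: [0.0, 3.141, -0.001]
ft_force: [0.2, -0.5, -0.3]
gripper_width: 0.6
gripper_force: 0.0
[ 0.45030034 -0.41729785  0.25059894]
[ 216  149   30   84 2292]
((230.5, 190.5), (29.0, 83.0), 0.0)
[216. 232.] [ 0.5456 -0.4575  0.04  ]
[216. 149.] [ 0.4427 -0.454   0.04  ]
[245. 149.] [ 0.4427 -0.4217  0.04  ]
[245. 232.] [ 0.5456 -0.4221  0.04  ]
```

View pics/w5.png

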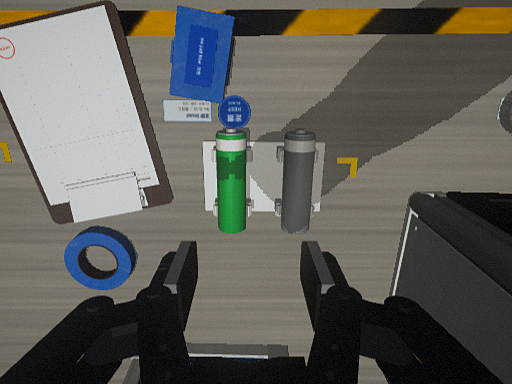

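Wrist view: green cell left, columns 216–246, flat end at row 232, white band rows 137–152, nub at row ~127; grey cell right at column 297; rack base columns 204–323, rows 141–211.

```bash
python3 - <<'E'
from h import *
w=cam('wrist'); im=cv2.imread('pics/w5.png'); h=cv2.cvtColor(im,cv2.COLOR_BGR2HSV); g=cv2.inRange(h,(50,100,40),(80,255,255))
M=[]
for r in list(range(132,136))+list(range(160,228,4)):
    xs=np.nonzero(g[r,205:255])[0]+205; p=onz(w,((xs.min()+xs.max())/2,r),.04); M.append(p[:2])
M=np.array(M); k=np.polyfit(M[:,0],M[:,1],1); print('y=',k,'at .483',np.polyval(k,.483),'yaw deg',np.degrees(np.arctan(k[0])))
xs=np.nonzero(g[100:160,225:236].any(1))[0]+100; print('rows',xs.min())
for u in [(204,141),(323,141),(204,211),(323,211)]: print(u,onz(w,u,.008).round(4))
print('flat',onz(w,(231,232.5),.057),'near body end row129.5 top',onz(w,(231,129.5),.057),onz(w,(231,130),.04), 'nub row 126 ',onz(w,(231,125.5),.046))
for xc in (.478,.483,.488): print(xc,proj(w,(xc+.06,-.438,.057)),proj(w,(xc-.06,-.438,.046)),proj(w,(xc-.055,-.438,.057)))
for r in (205,215):print(''.join('#' if v>170 else '.' for v in im[r,195:330].min(1)))
for c in (262,265,268):print(''.join('#' if v>170 else '.' for v in im[130:225,c].min(1)))
E
```

```text
Traceback (most recent call last):
ValueError: zero-size array to reduction operation minimum which has no identity
```

```bash
python3 - <<'E'
from h import *
w=cam('wrist'); im=cv2.imread('pics/w5.png'); h=cv2.cvtColor(im,cv2.COLOR_BGR2HSV); g=cv2.inRange(h,(50,100,40),(80,255,255))
M=[]
for r in range(156,228,3):
    xs=np.nonzero(g[r,205:255])[0]+205
    if len(xs)>20: M.append(onz(w,((xs.min()+xs.max())/2,r),.04)[:2])
M=np.array(M); k=np.polyfit(M[:,0],M[:,1],1); print('at .483',np.polyval(k,.483),'yaw deg',np.degrees(np.arctan(k[0])))
for u in [(204,141),(323,141),(204,211),(323,211)]: print(u,onz(w,u,.008).round(4))
print('flat',onz(w,(231,232.5),.057),'nub row 126 ',onz(w,(231,125.5),.046))
for xc in (.478,.483,.488): print(xc,proj(w,(xc+.06,-.438,.057)),proj(w,(xc-.06,-.438,.046)),proj(w,(xc-.055,-.438,.057)))
for c in (262,):print(''.join('#' if v>150 else '.' for v in im[130:225,c].min(1)))
E
```

```text
at .483 -0.43794951720522063 yaw deg -0.4602909009579031
(204, 141) [ 0.4401 -0.4716  0.008 ]
(323, 141) [ 0.4401 -0.328   0.008 ]
(204, 211) [ 0.5318 -0.4758  0.008 ]
(323, 211) [ 0.5318 -0.321   0.008 ]
flat [ 0.53783954 -0.43826559  0.057     ] nub row 126  [ 0.41605117 -0.43663986  0.046     ]
0.478 [231.23090155 232.62400514] [229.76437683 127.33245568] [229.27888978 133.72833914]
0.483 [231.30685739 236.47219059] [229.85365537 132.00261921] [229.37284581 138.48847657]
0.488 [231.3821513 240.2868403] [229.94209096 136.62868843] [229.46589185 143.20251044]
............................................................#####################..............
```

```bash
python3 -c "
from h import *
rows((.474,-.438,.1),tool(0,-1)); rows((.474,-.438,.021),tool(0,-1))"
```

```text
travel [-0.94 -0.82  6.04] rot [-0.01  0.01  0.  ]
travel [-0.94 -0.82  9.2 ] rot [-0.01  0.01  0.  ]
```

```bash
python3 -m pendant '{"rot":[[0,0,0],[0,0,0],[0,0,0],[0,0,0],[0,0,0],[0,0,0],[0,0,0],[0,0,0],[0,0,0],[0,0,0],[0,0,0],[0,0,0]],"travel":[[-0.5,-0.4,1.5],[-0.94,-0.82,3],[-0.94,-0.82,4.5],[-0.94,-0.82,6],[-0.94,-0.82,7],[-0.94,-0.82,8],[-0.94,-0.82,8.8],[-0.94,-0.82,9.2],[-0.94,-0.82,9.2],[-0.94,-0.82,9.2],[-0.94,-0.82,9.2],[-0.94,-0.82,9.2]],"grip":[0.4,0.4,0.4,0.4,0.4,0.4,0.4,0.4,0.4,0.4,0.8,0.8]}' 80
python3 -m pendant '{"rot":[[0,0,0],[0,0,0],[0,0,0],[0,0,0],[0,0,0],[0,0,0],[0,0,0],[0,0,0],[0,0,0],[0,0,0],[0,0,0],[0,0,0]],"travel":[[0,0,0],[0,0,0],[0,0,-0.3],[0,0,-1],[0,0,-2],[0,0,-3.5],[0,0,-5],[0,0,-7],[1,0,-8.5],[2.5,0,-9.2],[4,0,-9.2],[4.6,0,-9.2]],"grip":[0.8,0.8,0.8,0.8,0.8,0.8,0.8,0.8,0.8,0.8,0.8,0.8]}' 80
python3 - <<'E'
from h import *
rows((.36,.2,.25),tool(0,-1)); rows((.36,.2,.25),tool(A,-1))
print(arm.state()['q'])
E
```

```text
time_s: 13.35
ee_pos: [0.4752, -0.4374, 0.0219]
ee_rot: [-0.001, 3.14, 0.001]
ft_force: [-1.2, 6.5, 8.9]
gripper_width: 0.379
gripper_force: 78.5
time_s: 14.55
ee_pos: [0.3574, -0.4383, 0.252]
ee_rot: [0.001, 3.141, -0.004]
ft_force: [0.3, 0.2, -1.6]
gripper_width: 0.377
gripper_force: 79.5
travel [-8.000e-02  2.553e+01  1.000e-02] rot [-0.02  0.01 -0.01]
travel [-8.000e-02  2.553e+01  1.000e-02] rot [-0.03  0.   -3.28]
[-1.03469303e+00  2.79083128e-01  1.02355056e-01  1.39149710e+00
 -6.92217891e-04 -1.03381779e+00]
```

```bash
python3 -m pendant '{"rot":[[0,0,0],[0,0,0],[0,0,0],[0,0,0],[0,0,0],[0,0,0],[0,0,0],[0,0,0],[0,0,0],[0,0,-0.4],[0,0,-0.8],[0,0,-1.2]],"travel":[[0,1,0],[0,2.9,0],[0,4.8,0],[0,6.7,0],[0,8.6,0],[0,10.5,0],[0,12.4,0],[0,14.3,0],[0,16.2,0],[0,18.1,0],[0,20,0],[0,21.9,0]],"grip":[0.8,0.8,0.8,0.8,0.8,0.8,0.8,0.8,0.8,0.8,0.8,0.8]}' 80
python3 - <<'E'
from h import *
# look pose: cell above the cradle, tilted
t=np.radians(17.5)
rows(W(-.03,0,.25),tool(A,-1)); rows(W(-.03,0,.25),tool(A,-1,t)); print(tool(A,-1,t).round(2).tolist())
E
```

```text
time_s: 15.75
ee_pos: [0.3591, 0.1113, 0.2507]
ee_rot: [-0.2, 3.134, -0.0]
ft_force: [0.8, -1.3, -1.2]
gripper_width: 0.378
gripper_force: 79.7
travel [-6.31  5.05  0.04] rot [-0.    0.01 -2.05]
travel [-6.31  5.05  0.04] rot [ 0.31  2.92 -2.03]
[[-0.9, -0.34, -0.28], [-0.32, 0.94, -0.1], [0.3, -0.0, -0.95]]
```

```bash
python3 -m pendant '{"rot":[[0.1,0.5,-0.5],[0.1,1,-1],[0.2,1.5,-1.5],[0.3,2,-2.03],[0.3,2.5,-2.03],[0.31,2.92,-2.03],[0.31,2.92,-2.03],[0.31,2.92,-2.03],[0.31,2.92,-2.03],[0.31,2.92,-2.03],[0.31,2.92,-2.03]],"travel":[[-1,1,0],[-2.3,2,0],[-3.6,3,0],[-4.9,4,0],[-6,5,0],[-6.3,5,0],[-6.3,5,0],[-6.3,5,0],[-6.3,5,0],[-6.3,5,0],[-6.3,5,0]],"grip":[0.8,0.8,0.8,0.8,0.8,0.8,0.8,0.8,0.8,0.8,0.8]}' 80
python3 - <<'E'
from h import *
s=arm.state(); R=Ro.from_rotvec(s['ee_rot']).as_matrix(); print(Cr(s['ee_pos']))
w=cam('wrist'); a=arm.camera('wrist')[:,:,::-1]; b=arm.camera('side')[:,:,::-1]; cv2.imwrite('pics/wr6.png',a); cv2.imwrite('pics/si6.png',b)
G=lambda x,z=-.019: s['ee_pos']+R@np.array([x,0,z])
sd=cam('side')
for n,x in [('nub',.064-.008),('flat',-.064),('mid',-.004)]: print(n,proj(w,G(x)).round(1),proj(sd,G(x)).round(1),Cr(G(x)).round(4))
c=proj(sd,G(0)).astype(int); print(c)
o=np.zeros((384,800,3),np.uint8); o[:,:512]=a; o[:,520:800]=cv2.resize(b[c[1]-70:c[1]+26,c[0]-35:c[0]+35],(280,384),interpolation=cv2.INTER_CUBIC); cv2.imwrite('pics/six.png',o)
E
```

```text
time_s: 16.85
ee_pos: [0.4995, 0.2527, 0.2512]
ee_rot: [0.481, -2.799, 0.073]
ft_force: [0.3, -0.1, -1.2]
gripper_width: 0.373
gripper_force: 79.7
[-0.03132231 -0.00358288  0.25117799]
nub [250.4 152.7] [259.7 190.4] [-0.079  -0.0035  0.2861]
flat [249.9 382.1] [222.7 206.4] [ 0.0354 -0.0037  0.2501]
mid [250.1 283. ] [241.3 198.4] [-0.0218 -0.0036  0.2681]
[242 197]
```

View pics/six.png

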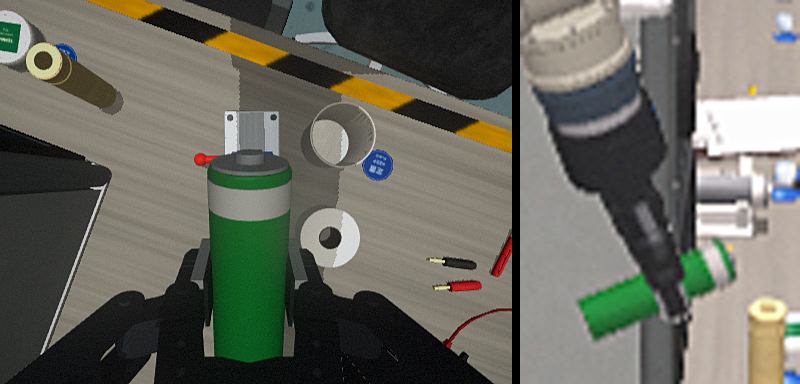

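Wrist view: cell straight in the grip, nub end centre near (250,155) as predicted; the side crop shows it tilted flat-end down. Approach along its axis.

```bash
cat >> h.py <<'E'
def flat(x,z,deg,y=0):
    "rows to bring the cell's flat end centre to cradle x,y,z with nub raised deg"
    R=tool(A,-1,np.radians(deg)); rows(W(x,y,z)-R@np.array([-.063,0,-.019]),R)
def where():
    s=arm.state(); R=Ro.from_rotvec(s['ee_rot']).as_matrix(); x=R[:,0]
    print('flat',Cr(s['ee_pos']+R@np.array([-.063,0,-.019])).round(4),'pitch',np.degrees(np.arcsin(x[2])).round(2),'yaw',np.degrees(np.arctan2(-x[1],-x[0])).round(2),'ft',s['ft_force'].round(1),'w',round(s['gripper_width'],3))
E
python3 -c "
from h import *
where(); flat(.035,.0635+.06,17.5); flat(.035,.0640,17.5)"
```

```text
flat [ 0.0347 -0.0037  0.25  ] pitch 17.51 yaw 19.49 ft [ 0.7 -0.3 -2. ] w 0.374
travel [-1.53  0.14  4.82] rot [ 0.01 -0.   -0.02]
travel [-2.25  0.14  7.09] rot [ 0.01 -0.   -0.02]
```

```bash
python3 -m pendant '{"rot":[[0,0,0],[0,0,0],[0,0,0],[0,0,0],[0,0,0],[0,0,0],[0,0,0],[0,0,0],[0,0,0],[0,0,0]],"travel":[[-0.3,0.14,1],[-0.8,0.14,2.5],[-1.2,0.14,3.8],[-1.53,0.14,4.8],[-1.8,0.14,5.7],[-2.08,0.14,6.55],[-2.08,0.14,6.55],[-2.08,0.14,6.55],[-2.08,0.14,6.55],[-2.08,0.14,6.55]],"grip":[0.8,0.8,0.8,0.8,0.8,0.8,0.8,0.8,0.8,0.8]}' 80
python3 - <<'E'
from h import *
where(); flat(.06,.058,17.5); flat(.075,.0515,17.5); flat(.08,.0495,17.5)
w=cam('wrist'); im=arm.camera('wrist')[:,:,::-1]; cv2.imwrite('pics/w7.png',im)
b=arm.camera('side')[:,:,::-1]; cv2.imwrite('pics/s7.png',b)
c=proj(cam('side'),W(0,0,.05)).astype(int); print(c)
o=np.zeros((384,800,3),np.uint8); o[:,:400]=im[:,56:456]; o[:,410:800]=cv2.resize(b[c[1]-40:c[1]+40,c[0]-45:c[0]+36],(390,384),interpolation=cv2.INTER_CUBIC); cv2.imwrite('pics/six2.png',o)
E
```

```text
time_s: 17.95
ee_pos: [0.4995, 0.2567, 0.0795]
ee_rot: [0.481, -2.799, 0.073]
ft_force: [0.4, 0.2, -1.9]
gripper_width: 0.372
gripper_force: 79.7
flat [0.0358 0.     0.0787] pitch 17.46 yaw 19.51 ft [ 0.4  0.2 -1.9] w 0.372
travel [-1.17 -0.    0.5 ] rot [ 0.01  0.01 -0.01]
travel [-1.82 -0.    0.57] rot [ 0.01  0.01 -0.01]
travel [-2.04 -0.    0.58] rot [ 0.01  0.01 -0.01]
[235 259]
```

View pics/six2.png

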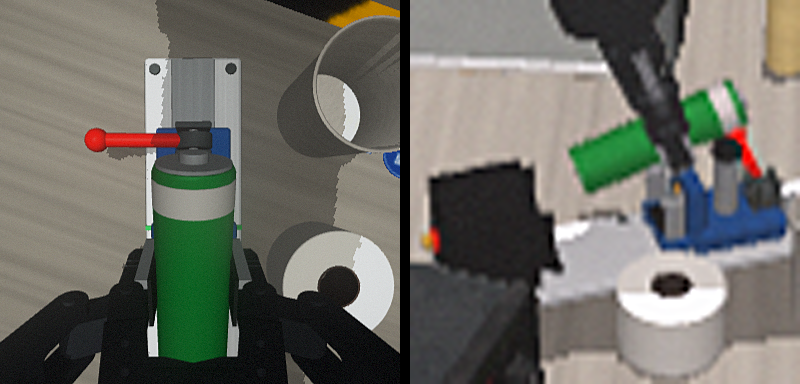

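The cell lines up with the cradle centre line (nub column 194 in the crop, plate centre 192), clear above the post; hood at left is free. Insert.

```bash
python3 -m pendant '{"rot":[[0,0,0],[0,0,0],[0,0,0],[0,0,0],[0,0,0],[0,0,0],[0,0,0],[0,0,0],[0,0,0],[0,0,0]],"travel":[[-0.3,0,0.13],[-0.6,0,0.26],[-0.9,0,0.38],[-1.17,0,0.5],[-1.4,0,0.53],[-1.6,0,0.55],[-1.82,0,0.57],[-1.82,0,0.57],[-1.82,0,0.57],[-1.82,0,0.57]],"grip":[0.8,0.8,0.8,0.8,0.8,0.8,0.8,0.8,0.8,0.8]}' 80
python3 -c "
from h import *
where(); flat(.08,.0495,17.5); flat(.088,.047,17.5)"
```

```text
time_s: 19.05
ee_pos: [0.5356, 0.2695, 0.051]
ee_rot: [0.481, -2.797, 0.074]
ft_force: [0.5, -0.8, -2.0]
gripper_width: 0.373
gripper_force: 79.9
flat [0.0741 0.     0.0501] pitch 17.59 yaw 19.51 ft [ 0.5 -0.8 -2. ] w 0.373
travel [-0.23 -0.   -0.04] rot [ 0.01 -0.01 -0.01]
travel [-0.57 -0.   -0.05] rot [ 0.01 -0.01 -0.01]
```

```bash
python3 -m pendant '{"rot":[[0,0,0],[0,0,0],[0,0,0],[0,0,0],[0,0,0],[0,0,0],[0,0,0],[0,0,0]],"travel":[[-0.1,0,-0.03],[-0.2,0,-0.04],[-0.3,0,-0.04],[-0.4,0,-0.05],[-0.5,0,-0.05],[-0.57,0,-0.05],[-0.57,0,-0.05],[-0.57,0,-0.05]],"grip":[0.8,0.8,0.8,0.8,0.8,0.8,0.8,0.8]}' 80
python3 -c "
from h import *
where(); 
for a in [(.0895,.0465,15),(.0905,.046,11),(.0905,.0455,7),(.0905,.0455,3),(.0905,.045,0),(.0905,.044,0)]: flat(*a)"
```

```text
time_s: 19.85
ee_pos: [0.5485, 0.2741, 0.0481]
ee_rot: [0.481, -2.796, 0.074]
ft_force: [-5.8, -1.9, 5.3]
gripper_width: 0.372
gripper_force: 80.3
flat [0.0878 0.     0.0471] pitch 17.64 yaw 19.51 ft [-5.8 -1.9  5.3] w 0.372
travel [-0.11 -0.    0.12] rot [ 0.01 -0.44 -0.01]
travel [-0.22 -0.    0.29] rot [ 0.01 -1.11 -0.01]
travel [-0.3  -0.    0.48] rot [ 0.01 -1.77 -0.02]
travel [-0.39 -0.    0.64] rot [ 0.01 -2.44 -0.02]
travel [-0.48 -0.    0.77] rot [ 0.01 -2.94 -0.02]
travel [-0.49 -0.    0.81] rot [ 0.01 -2.94 -0.02]
```

```bash
python3 -m pendant '{"rot":[[0,-0.22,0],[0,-0.44,0],[0,-0.78,0],[0,-1.1,0],[0,-1.44,0],[0,-1.77,0],[0,-2.1,0],[0,-2.44,0],[0,-2.7,0],[0,-2.94,0],[0,-2.94,0],[0,-2.94,0]],"travel":[[-0.06,0,0.06],[-0.11,0,0.12],[-0.17,0,0.2],[-0.22,0,0.29],[-0.26,0,0.39],[-0.3,0,0.48],[-0.35,0,0.56],[-0.39,0,0.64],[-0.44,0,0.71],[-0.48,0,0.77],[-0.48,0,0.8],[-0.48,0,0.8]],"grip":[0.8,0.8,0.8,0.8,0.8,0.8,0.8,0.8,0.8,0.8,0.8,0.8]}' 100
python3 -c "
from h import *
where(); flat(.0905,.045,0); flat(.0905,.0435,0)"
```

```text
time_s: 21.05
ee_pos: [0.5534, 0.2759, 0.0269]
ee_rot: [-0.532, 3.095, 0.001]
ft_force: [-10.7, -4.0, 19.5]
gripper_width: 0.368
gripper_force: 102.5
flat [0.0902 0.0001 0.046 ] pitch -0.08 yaw 19.51 ft [-10.7  -4.   19.5] w 0.368
travel [-0.01 -0.01  0.04] rot [ 0.    0.01 -0.01]
travel [-0.01 -0.01  0.1 ] rot [ 0.    0.01 -0.01]
```

```bash
python3 -m pendant '{"rot":[[0,0,0],[0,0,0],[0,0,0],[0,0,0],[0,0,0],[0,0,0],[0,0,0],[0,0,0],[0,0,0],[0,0,0]],"travel":[[0,0,0.05],[0,0,0.08],[0,0,0.08],[0,0,0],[0,0,0],[0,0,0],[0,0,0],[0,0,0],[0,0,0],[0,0,0]],"grip":[0.8,0.8,0.8,0.8,0.45,0.4,0.4,0.4,0.4,0.4]}' 100
python3 -m pendant '{"rot":[[0,0,0],[0,0,0],[0,0,0],[0,0,0],[0,0,0],[0,0,0],[0,0,0],[0,0,0],[0,0,0],[0,0,0]],"travel":[[0,0,-0.3],[0,0,-1],[0,0,-2],[0,0,-3.5],[0,0,-5],[1,0,-6.5],[2.5,0,-7],[3.5,0,-7],[3.5,0,-7],[3.5,0,-7]],"grip":[0.4,0.4,0.4,0.4,0.4,0.4,0.4,0.4,0.4,0.4]}' 100
python3 - <<'E'
from h import *
w=cam('wrist'); im=arm.camera('wrist')[:,:,::-1]; b=arm.camera('side')[:,:,::-1]; cv2.imwrite('pics/w8.png',im); cv2.imwrite('pics/s8.png',b)
print(Cr(arm.state()['ee_pos']))
c=proj(cam('side'),W(0,0,.05)).astype(int)
for n,p in [('band/nub body end top',(-.027,0,.062)),('face top',(-.033,0,.065)),('hood edge',(.072,0,.078))]: print(n,proj(w,W(*p)).round(1))
o=np.zeros((384,800,3),np.uint8); o[:,:400]=im[:,56:456]; o[:,410:800]=cv2.resize(b[c[1]-40:c[1]+40,c[0]-45:c[0]+36],(390,384),interpolation=cv2.INTER_CUBIC); cv2.imwrite('pics/six3.png',o)
E
```

```text
time_s: 22.05
ee_pos: [0.554, 0.276, 0.0249]
ee_rot: [-0.532, 3.096, 0.001]
ft_force: [0.1, -1.1, -0.9]
gripper_width: 0.601
gripper_force: 0.0
time_s: 23.05
ee_pos: [0.4715, 0.2467, 0.201]
ee_rot: [-0.532, 3.094, 0.001]
ft_force: [0.7, 0.6, -0.0]
gripper_width: 0.597
gripper_force: 0.0
[-5.91038628e-02  9.71237509e-05  2.00058605e-01]
band/nub body end top [249. 207.]
face top [249.  202.3]
hood edge [249.2 304.6]
```

View pics/six3.png

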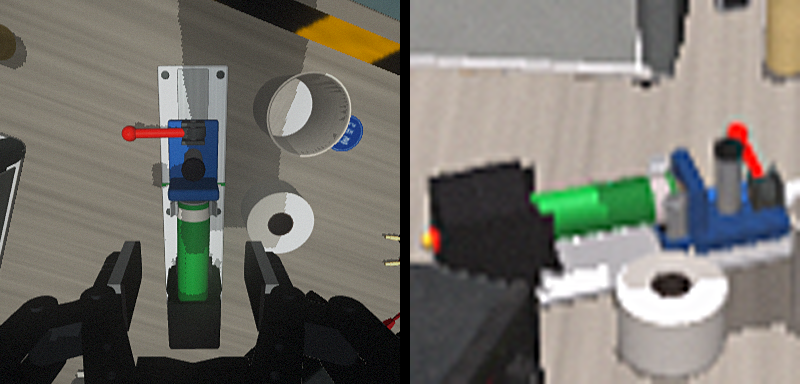

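The cell lies between hood and stop, behind the clip in the side crop (band at ~(660,190)). Check levelness numerically.

```bash
python3 - <<'E'
from h import *
sd=cam('side'); im=cv2.imread('pics/s8.png'); h=cv2.cvtColor(im,cv2.COLOR_BGR2HSV); g=cv2.inRange(h,(45,90,40),(85,255,255))
Cc=-sd[1].T@sd[2]
for x in (.055,.035,.015,0,-.01):
    r=[]
    for dz in (0,.18):
        ax=W(x,0,.045+dz*(.088-x)); ux=W(1,0,0)-O; v=Cc-ax; v-=ux*(v@ux); v/=np.linalg.norm(v); n=np.cross(ux,v); n*=np.sign(n[2])
        r.append([proj(sd,ax+.017*n),proj(sd,ax-.017*n)])
    u=int(round(r[0][0][0])); u2=int(round(r[0][1][0])); col=np.nonzero(g[200:280,u])[0]+200
    print(x,'level top/bot',np.round(r[0],1).tolist(),'raised',np.round(r[1],1).tolist(),'green at',u,col.min() if len(col) else None,col.max() if len(col) else None)
w=cam('wrist')
h=cv2.cvtColor(cv2.imread('pics/w8.png'),cv2.COLOR_BGR2HSV); g=cv2.inRange(h,(45,90,40),(85,255,255))
for x in (.01,.05):
    for z in (.045,.045+.18*(.088-x)): print(x,z,[proj(w,W(x,s*.017,z)).round(1).tolist() for s in(1,-1)])
    r=int(proj(w,W(x,0,.05))[1]); q=np.nonzero(g[r,200:300])[0]+200; print(r,q.min(),q.max())
E
```

```text
0.055 level top/bot [[217.7, 258.3], [219.6, 269.0]] raised [[217.7, 256.8], [219.5, 267.5]] green at 218 259 263
0.035 level top/bot [[223.8, 257.2], [225.7, 267.8]] raised [[223.8, 254.8], [225.6, 265.4]] green at 224 258 267
0.015 level top/bot [[229.9, 256.1], [231.8, 266.7]] raised [[229.9, 252.7], [231.7, 263.4]] green at 230 257 266
0 level top/bot [[234.5, 255.2], [236.3, 265.8]] raised [[234.4, 251.2], [236.3, 261.8]] green at 234 256 265
-0.01 level top/bot [[237.5, 254.7], [239.4, 265.2]] raised [[237.4, 250.2], [239.3, 260.8]] green at 237 256 265
0.01 0.045 [[265.6, 233.7], [232.6, 233.8]]
0.01 0.059039999999999995 [[266.3, 240.3], [232.0, 240.4]]
236 234 264
0.05 0.045 [[265.0, 267.2], [233.3, 267.3]]
0.05 0.05184 [[265.4, 270.9], [233.0, 271.0]]
269 234 263
```

Green edges match the level prediction within a pixel. Final face check, then hand in.

```bash
python3 face.py && python3 -c "
from station import arm
print(arm.close_job())"
```

```text
face [-0.0347 -0.0001  0.065 ] [-5.910e-02  1.000e-04  1.998e-01]
the job is handed in; nothing more can be done
None
```

The job is handed in, and no result has come back. The stop is set and clamped with the lever fully down, and the green cell lies level in the clips and under the hood. Its seating against the stop was not seen directly. The last camera reading put the stop face 2.7 mm short of the marks (4 mm allowed); other readings gave 0–2 mm.

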